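# Offset lever turned from the cradle and held over the pin jig

### The arm

A 6-joint arm with a two-finger parallel gripper is mounted at the origin on a cart in front of the work surface, level with it; the furniture and walls round the work are solid. World frame = base frame: x ahead of the robot, y to its left, z up, the work surface at z = 0. Lengths are in m, angles in rad, forces in N, time in s.
With the tool pointing down it reaches from about 0.35 to 0.875 m from the base axis. Payload 4.2 kg.
Tool frame: the origin (TCP) lies between the finger pads; the fingertips stand 14 mm ahead of it and the grasp point (between the pads) lies 5 mm behind it; z points along the fingers, y is the line along which they close (so a half turn about z gives the same grasp; the last joint's range is limited). The gripper opens to 87 mm and grips with 3 to 60 N. Pads are 19 mm wide; open, the fingers measure 117 mm over their backs; the gripper's body (75 mm by 190 mm) begins 51 mm behind the grasp point.
Start: joints at [1.364, 0.385, 0.008, 0, -1.194, -0.259], TCP at [0.281, 0.558, 0.237] pointing down, gripper open.
Joint ranges: [-3.14, 3.14], [-1.21, 2.06], [-1.07, 1.41], [-3.16, 2.05], [-2.99, -0.16], [-3.1, 3.1]. Speed limits (rad/s): [2.79, 2.79, 3.14, 3.14, 3.14, 3.14].

### API

Orientations are given as [roll, pitch, yaw] about the fixed x, y, z axes, in that order (R = Rz(yaw) Ry(pitch) Rx(roll)).
In Python, from workcell import sense, snapshot, sign_off gives the robot as it stands.
- The arm moves only by the tool move_arm, never from a script. Its arguments are lists of equal length, an entry for each row: "linear": the shift along the tool's x, y, z in m, a list of three; "roll": the turn about the tool's z in degrees; "hand": the finger opening in m, from 0 to 0.087. A call has 1 to 20 rows; each row shifts and turns the commanded pose from where the row before left it, along the tool's axes as they then stand; what a row does not reach is not made up. A row lasts 1/8 s, in which the tool goes at most 62.5 mm and 10.7 degrees, less where a joint would pass 70% of its speed; a pose out of reach is approached as far as the arm can. A call is refused whole if a number of a shift passes 0.0625 or a number of a turn 10.7, either way. A call with a gripper value outside its range is refused whole. The fingers move at their own pace and stop on an object; the grip force is fixed at half the most. Time passes only in rows, so rows that do not move let the fingers close. It gives the time, the measured TCP pose, the force, the opening and the grip force at its end, in the units of the state.
- sense(): the state, without advancing time (a new reading comes with each control period).
- snapshot(name): name is "scene" or "top"; returns a dict with "pixels" (420x560x3 uint8, blue, green, red), "fx", "fy", "cx", "cy" (pixels), "eye" and "orientation" of the camera in the world. Camera axes: x right, y down, z forward; pixel columns grow to the right and rows downward; lengths in m; the calibration is good to about 2 mm. A picture is of the moment at which its call begins. There is no depth.
- sign_off(): hands the job in; it is judged then, once.
The state is a dict: "time": time; "joints": joint angles; "qvel": joint speeds; "joint_efforts": joint torques, N m; "tool_pos": TCP position; "tcp_rot": TCP orientation; "contact_force": force on the tool from outside, world axes, zero at the start; "torque": the same for the moment, N m; "opening": finger opening in m; "grip_force": force on a finger pad.
Only numpy, scipy, OpenCV 4.12 (cv2) and the standard library are available. Lean on these libraries where they do the work, as an engineer would, in place of code of your own. Each camera call takes 0.05 s, during which the arm holds its last target. There are 200 camera calls.

### The job

The cast offset lever has had its first pass on the low two-pad cradle. Pick it up by its balance point (close to the heavy end, not at mid-length), turn it to suit the second-pass jig, and finish while holding it still and level a few centimetres above the jig's two pins, the big bore straight over the big pin and the small bore straight over the small pin. Neither the lever nor the hand may touch the jig, the lever is not put down or let go, and the other things on the bench stay where they are.

Things in the scene. Friction and masses are not known exactly. Their poses are not given: they have to be found in the camera images.
- lever: Loose dark cast lever, 0.55-0.85 kg, 207x57x30 mm. Origin: on the big bore's axis, in the underside; z up. Big boss 54 mm wide, 30 high, 22 mm bore, at the origin; small boss 30 wide, 30 high, 13 mm bore, at (165, 25) mm. Flat-sided arm 15 mm wide, 6 to 24 mm above the underside: straight along +x to x = 112, then bent 25 deg to +y. Starts level on the cradle, underside 32 mm above the bench.
- lever_balance (a point): Balance point of the lever: in the middle of the straight arm's width and height, 52 mm from the big bore's axis along the lever's +x, 15 mm above the underside. Axes as the lever's.
- lever_bore_big (a point): Centre of the big bore in the lever's underside (the lever's origin). Axes as the lever's.
- lever_bore_small (a point): Centre of the small bore in the lever's underside, 165 mm along x and 25 mm along y from the big bore. Axes as the lever's.
- cradle: First-pass cradle, fixed: dark steel plate 225x86x8 mm with two square steel pads, tops 32 mm above the bench: 50 mm wide under the lever's big boss, 36 mm under the small one; under the arm between them it is open down to the plate. Origin: centre of the underside; x from the big pad to the small pad.
- jig: Second-pass jig, fixed: aluminium plate 235x96x14 mm with two upright steel pins, cone tips 50 mm above the bench. Big pin 18 mm thick on a 48 mm shoulder at (-82.5, -12.5) mm; small pin 10 mm thick on a 26 mm shoulder at (82.5, 12.5) mm. Origin: centre of the underside; x from big to small pin. The lever suits it with its x and y along the jig's x and y.
- jig_pin_big (a point): Tip of the big pin, 50 mm above the bench. Axes as the jig's.
- jig_pin_small (a point): Tip of the small pin, 50 mm above the bench. Axes as the jig's.
- driver: Bystander: screwdriver with a yellow handle, 145 mm long, 19 mm high, lying between cradle and jig. Leave it alone. Origin: centre of its underside.
- gear: Bystander: orange printed gear, 53 mm across, 10 mm high, lying behind the work. Leave it alone. Origin: centre of its underside.
- hex_key: Bystander: small bright hex key, 77 mm long, 5 mm high, lying behind the work. Leave it alone. Origin: centre of its underside.

How it is judged:
On the way:
1. the lever is lifted off the cradle, level, by its balance point (height (world z) of each of lever_bore_big, lever_bore_small above 0.045 m and angle between lever's own z axis and vertical below 0.12 rad and contact force between the fingers and lever above 2 N and x of the grasp point in the frame of lever_balance between -0.02 and 0.02 m), for 0.2 s.
At the end, for the whole second after the job is handed in: The fingers hold the lever within 20 mm of its balance point (along the arm); it is level within 4 degrees and still, its underside 10 to 70 mm above the pin tips, each bore's centre within 8 mm of its own pin's axis seen from above, and it does not touch the jig (contact force between the fingers and lever above 2 N and x of the grasp point in the frame of lever_balance between -0.02 and 0.02 m and angle between lever's own z axis and vertical below 0.07 rad and horizontal distance between lever_bore_big and jig_pin_big below 0.008 m and horizontal distance between lever_bore_small and jig_pin_small below 0.008 m and height (world z) of lever_bore_big between 0.06 and 0.12 m and height (world z) of lever_bore_small between 0.06 and 0.12 m and contact force between lever and jig below 0.1 N and linear speed of lever below 0.02 m/s and angular speed of lever below 0.1 rad/s); the arm keeps its last pose, push and grip.
It fails at once if the lever or the hand strikes the jig (contact force between lever and jig above 1 N or contact force between any of the arm, the fingers and jig above 3 N).
It fails at once if a bystander is moved (distance of any of driver, gear, hex_key from where it was at the start of the episode above 0.02 m).
It also fails if it takes over 38 s, if anything falls off the work surface, if the arm or the gripper's body presses on something with over 40 N, if the wrist force passes 120 N, or if a joint passes its speed limit or range.

## Working session

There is one attempt and no reset: what is moved stays moved. The work goes in short steps, Python scripts to look and compute and a tool call to move; the robot and the scene stay as the last step left them, time stands still between calls to the robot, and variables do not carry over. Pictures are saved under pics/ and viewed, at most 10 in all, crops included, and the job is handed in when it is done.

Besides the shell and the picture viewer there is one more tool, called in YAML: its name, and indented under it one key for each argument. move_arm: Moves the arm, as the interface text tells. Its arguments: {"type":"object","properties":{"linear":{"type":"array","items":{"type":"array","items":{"type":"number"}}},"roll":{"type":"array","items":{"type":"number"}},"hand":{"type":"array","items":{"type":"number"}}},"required":["linear","roll","hand"]}

```bash
mkdir -p pics; python3 - <<'E'
from workcell import *
import cv2
for n in("top","scene"):
    s=snapshot(n); cv2.imwrite(f"pics/{n}0.png",s["pixels"]); print({k:v for k,v in s.items() if k!="pixels"})
print(sense())
E
```

```text
{'fx': 430.8388055293695, 'fy': 430.8388055293695, 'cx': 271.58898052377157, 'cy': 209.61352542804258, 'eye': array([ 0.3459329 , -0.00584748,  0.96873577]), 'orientation': array([-2.94778523e+00,  2.24405950e-03, -1.55239969e+00])}
{'fx': 398.2117668743085, 'fy': 398.2117668743085, 'cx': 274.0133410040035, 'cy': 207.6544433017647, 'eye': array([ 0.03205972, -0.37047684,  0.68311413]), 'orientation': array([-2.34061741e+00, -1.79611159e-03, -9.17580341e-01])}
{'time': 0.1, 'joints': array([ 1.36358543e+00,  3.85481158e-01,  6.77767077e-03, -4.25049389e-04,
       -1.19406143e+00, -2.58617267e-01]), 'qvel': array([-0.00103353, -0.0013028 ,  0.00302443,  0.00164804, -0.00035422,
       -0.00084749]), 'joint_efforts': array([-9.99933654e-04, -3.91689920e+01,  1.87934911e+01,  4.23181280e+00,
        1.34637437e-02, -8.12004987e-05]), 'tool_pos': array([0.2804721 , 0.55795118, 0.23557551]), 'tcp_rot': array([ 3.13958850e+00, -1.21664597e-04, -4.65984797e-01]), 'contact_force': array([-0.35117816, -0.04378474, -0.47949444]), 'torque': array([-0.01711304,  0.0141292 , -0.02356901]), 'grip_force': 0.0, 'opening': 0.08696949183245165}
```

View pics/top0.png

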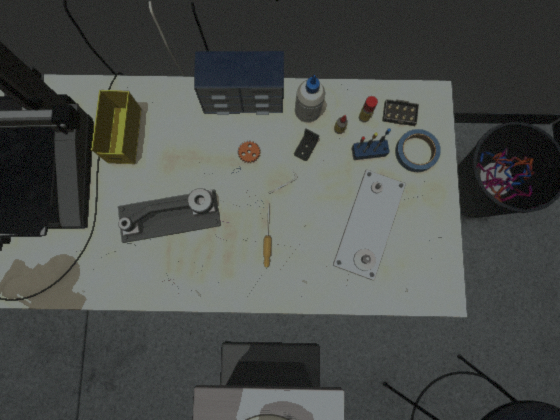

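View pics/scene0.png

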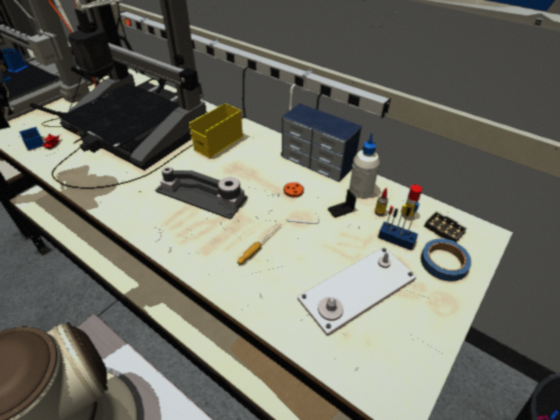

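The top view shows the lever with its big bore at about (201,200) and small bore at about (126,224). The jig's big pin is at about (366,259) and its small pin at about (377,187). The driver lies between them at (268,240). The scene view shows the same layout. Next I'll zoom in.

```bash
cat > h.py <<'E'
import numpy as np, cv2
from scipy.spatial.transform import Rotation as R
from workcell import *
def cast(s,uv,z):
    uv=np.atleast_2d(np.float64(uv)); d=np.c_[(uv[:,0]-s["cx"])/s["fx"],(uv[:,1]-s["cy"])/s["fy"],np.ones(len(uv))]
    d=R.from_euler("xyz",s["orientation"]).apply(d); e=s["eye"]
    return (e+d*((z-e[2])/d[:,2])[:,None])[:,:2]
def proj(s,P):
    c=R.from_euler("xyz",s["orientation"]).inv().apply(np.atleast_2d(P)-s["eye"])
    return c[:,:2]/c[:,2:]*[s["fx"],s["fy"]]+[s["cx"],s["cy"]]
def tri(sa,ua,sb,ub):
    A=[];b=[]
    M=np.zeros((3,3));v=np.zeros(3)
    for s,u in((sa,ua),(sb,ub)):
        d=R.from_euler("xyz",s["orientation"]).apply([(u[0]-s["cx"])/s["fx"],(u[1]-s["cy"])/s["fy"],1]);d/=np.linalg.norm(d)
        Q=np.eye(3)-np.outer(d,d);M+=Q;v+=Q@s["eye"]
    return np.linalg.solve(M,v)
E
python3 - <<'E'
from h import *
def crop(im,x,y,w,h,k): return cv2.resize(im[y:y+h,x:x+w],None,fx=k,fy=k,interpolation=cv2.INTER_CUBIC)
t=snapshot("top")["pixels"]; s=snapshot("scene")["pixels"]
a=np.vstack([np.hstack([crop(t,110,180,120,70,3),crop(t,325,165,90,70,3)]),])
b=np.hstack([crop(t,325,215,90,70,3),crop(s,150,155,105,70,3)])
w=max(a.shape[1],b.shape[1]);f=lambda i:cv2.copyMakeBorder(i,0,0,0,w-i.shape[1],0)
cv2.imwrite("pics/c1.png",cv2.convertScaleAbs(np.vstack([f(a),f(b)]),alpha=1.5))
E
```

```text
(no output)
```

View pics/c1.png

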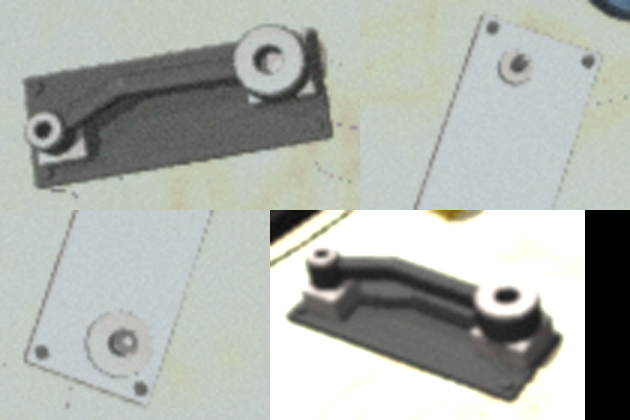

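The boss tops show as bright rings, at about (200,201) and (125,224) in the top view. The jig shoulders and pins are visible too. Next I'll fit circles for sub-pixel centres.

```bash
python3 - <<'E'
from h import *
k=8
T=snapshot("top");S=snapshot("scene")
out=[]
def fit(s,name,u,v,rw,rmin,rmax,p2=20):
    x,y=u-rw,v-rw
    g=cv2.resize(cv2.cvtColor(s["pixels"],6)[y:y+2*rw,x:x+2*rw],None,fx=k,fy=k,interpolation=cv2.INTER_CUBIC)
    g=cv2.normalize(g,None,0,255,cv2.NORM_MINMAX)
    c=cv2.HoughCircles(cv2.GaussianBlur(g,(9,9),0),cv2.HOUGH_GRADIENT_ALT if 0 else cv2.HOUGH_GRADIENT,1,10,param1=60,param2=p2,minRadius=int(rmin*k),maxRadius=int(rmax*k))
    v=cv2.cvtColor(g,8)
    r=None
    if c is not None:
        c=c[0][:3]; r=[(round(x+(a+.5)/k-.5,2),round(y+(b+.5)/k-.5,2),round(q/k,2)) for a,b,q in c]
        cv2.circle(v,(int(c[0][0]),int(c[0][1])),int(c[0][2]),(0,0,255),1)
    print(name,r); out.append(cv2.resize(v,(260,260)))
fit(T,"big boss",200,201,17,10,14)
fit(T,"big bore",200,201,17,3,7)
fit(T,"small boss",125,224,13,5.5,8)
fit(T,"small bore",125,224,13,1.5,4,10)
fit(T,"jig big sh",365,259,16,9,13)
fit(T,"jig small sh",377,187,12,4.5,7.5)
cv2.imwrite("pics/c2.png",np.vstack([np.hstack(out[:3]),np.hstack(out[3:])]))
E
```

```text
big boss [(np.float32(199.0), np.float32(199.88), np.float32(11.3)), (np.float32(199.12), np.float32(198.5), np.float32(11.7)), (np.float32(199.75), np.float32(200.88), np.float32(13.65))]
big bore [(np.float32(199.38), np.float32(199.0), np.float32(5.44)), (np.float32(197.75), np.float32(199.38), np.float32(3.84))]
small boss [(np.float32(124.25), np.float32(222.75), np.float32(5.74))]
small bore [(np.float32(123.75), np.float32(222.75), np.float32(2.88)), (np.float32(125.62), np.float32(220.75), np.float32(3.5)), (np.float32(124.25), np.float32(232.12), np.float32(1.98))]
jig big sh [(np.float32(364.88), np.float32(259.25), np.float32(10.45))]
jig small sh None
```

View pics/c2.png

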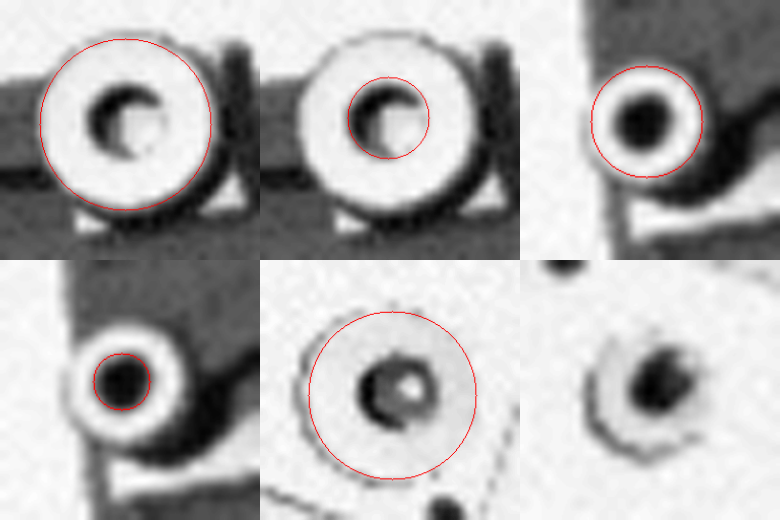

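The lever boss-top centres are about (199.0,199.8) and (124.2,222.8). The jig shoulders are about (364.3,258.9) and (375.9,187.4). I'll cross-check these with the jig plate outline.

```bash
python3 - <<'E'
from h import *
T=snapshot("top");S=snapshot("scene")
def rep(n,P):
    d=P[1]-P[0];print(n,P.round(4).tolist(),"len",np.linalg.norm(d).round(4),"yaw",np.degrees(np.arctan2(d[1],d[0])-np.arctan2(25,165)).round(2))
rep("lever",cast(T,[(199.05,199.8),(124.1,222.8)],.062))
for z in(.014,.02,.026): rep("jig sh z%g"%z,cast(T,[(364.3,258.9),(375.9,187.4)],z))
for s,n,seed in((T,"top",(360,220)),(S,"scene",(360,290))):
    im=cv2.GaussianBlur(s["pixels"],(3,3),0)
    lab=cv2.cvtColor(im,cv2.COLOR_BGR2LAB).astype(int)
    r=lab[seed[1]-3:seed[1]+4,seed[0]-3:seed[0]+4].reshape(-1,3).mean(0)
    print(n,"seed lab",r.round(1),"table",lab[280,200] if n=="top" else lab[300,270])
    m=((abs(lab[...,2]-r[2])<3.0)&(abs(lab[...,0]-r[0])<30)).astype(np.uint8)
    m=cv2.morphologyEx(m,cv2.MORPH_OPEN,np.ones((3,3)))
    _,L=cv2.connectedComponents(m); m=(L==L[seed[1],seed[0]]).astype(np.uint8)
    m=cv2.morphologyEx(m,cv2.MORPH_CLOSE,np.ones((15,15)))
    c=max(cv2.findContours(m,0,1)[0],key=cv2.contourArea)
    W=(cast(s,c[:,0],.014)*1000).astype(np.float32)
    (cx,cy),(w,h),a=cv2.minAreaRect(W); print(" plate",round(cx,1),round(cy,1),round(w,1),round(h,1),round(a,2))
E
```

```text
lever [[0.5426, 0.1562], [0.4895, 0.3136]] len 0.1661 yaw 100.01
jig sh z0.014 [[0.4261, -0.2069], [0.5891, -0.2371]] len 0.1658 yaw -19.1
jig sh z0.02 [[0.4256, -0.2057], [0.5876, -0.2357]] len 0.1648 yaw -19.1
jig sh z0.026 [[0.4251, -0.2044], [0.5861, -0.2342]] len 0.1637 yaw -19.1
top seed lab [143.6 126.7 126.8] table [142 123 135]
 plate 512.1 -194.1 191.9 255.5 57.31
scene seed lab [218.2 126.6 126. ] table [218 122 137]
 plate 499.9 -220.0 90.6 219.0 71.14
```

```bash
python3 - <<'E'
from h import *
T=snapshot("top");S=snapshot("scene")
dbg=[]
for s,n,box in((T,"top",(320,160,410,290)),(S,"scene",(290,240,425,340))):
    f=np.mean([snapshot(n)["pixels"].astype(float) for _ in range(8)],0)
    f=cv2.resize(f[box[1]:box[3],box[0]:box[2]].astype(np.float32),None,fx=4,fy=4,interpolation=cv2.INTER_CUBIC)
    lab=cv2.cvtColor(f.clip(0,255)/255,cv2.COLOR_BGR2LAB); sc=lab[...,1]-lab[...,2]
    sc=cv2.GaussianBlur(sc,(9,9),0); u8=cv2.normalize(sc,None,0,255,cv2.NORM_MINMAX).astype(np.uint8)
    t,m=cv2.threshold(u8,0,1,cv2.THRESH_OTSU)
    m=cv2.morphologyEx(m,cv2.MORPH_OPEN,np.ones((9,9)))
    c=max(cv2.findContours(m,0,1)[0],key=cv2.contourArea)
    hull=cv2.convexHull(c)
    uv=(hull[:,0]+.5)/4-.5+[box[0],box[1]]
    W=(cast(s,uv,.014)*1000).astype(np.float32)
    (cx,cy),(w,h),a=cv2.minAreaRect(W); print(n,"plate",round(cx,1),round(cy,1),round(w,1),round(h,1),round(a,2))
    v=f.clip(0,255).astype(np.uint8).copy()
    # predicted features for the rect pose
    A=np.radians(-19);Rz=np.array([[np.cos(A),-np.sin(A)],[np.sin(A),np.cos(A)]])
    cv2.polylines(v,[hull],True,(0,0,255),1)
    dbg.append(cv2.resize(v,(360 if n=="top" else 430,520 if n=="top" else 320)))
h=520; dbg[1]=cv2.copyMakeBorder(dbg[1],0,h-320,0,0,0)
cv2.imwrite("pics/c3.png",np.hstack(dbg))
E
```

```text
top plate 495.0 -208.9 200.7 274.4 89.82
scene plate 503.1 -223.1 100.0 237.5 70.51
```

View pics/c3.png

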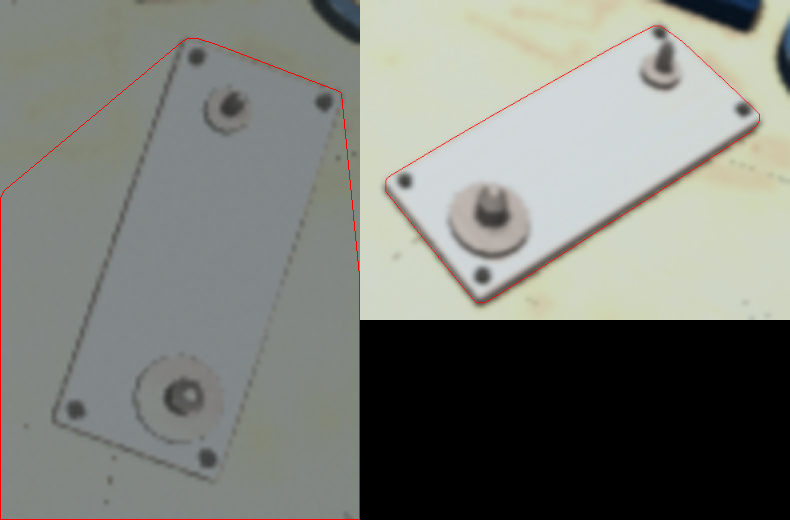

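The averaged pictures show the plate clearly. The pin tips are at about (367.1,258.6) and (379.6,184.0) in the top view, and about (330.7,298.3) and (385.7,252.8) in the scene view. The plate holes also show up well. I'll take the holes as blob centroids and compare everything.

```bash
python3 - <<'E'
from h import *
T=snapshot("top");S=snapshot("scene")
print("tips top",cast(T,[(367.1,258.6),(379.6,184)],.05).round(4).tolist())
print("tips scene",cast(S,[(330.7,298.3),(385.7,252.8)],.05).round(4).tolist())
print("tri",tri(T,(367.1,258.6),S,(330.7,298.3)).round(4),tri(T,(379.6,184),S,(385.7,252.8)).round(4))
seeds={"top":[(l/4+320,r/4+160) for l,r in((76,409),(207,458),(196,57),(324,101))],
"scene":[((l-360)/3.185+290,r/3.185+240) for l,r in((405,181),(482,275),(659,32),(743,109))]}
for s,n in((T,"top"),(S,"scene")):
    f=np.mean([cv2.cvtColor(snapshot(n)["pixels"],6).astype(float) for _ in range(8)],0)
    P=[]
    for u,v in seeds[n]:
        x,y=int(u),int(v);w=f[y-4:y+5,x-4:x+5];g=np.clip(np.percentile(w,60)-w-15,0,None)
        yy,xx=np.mgrid[y-4:y+5,x-4:x+5];d=(xx-u)**2+(yy-v)**2<9;g=g*d
        P.append(((xx*g).sum()/g.sum(),(yy*g).sum()/g.sum()))
    W=cast(s,P,.014);c=W.mean(0);d=W[2:].mean(0)-W[:2].mean(0);a=np.arctan2(d[1],d[0]);M=np.array([[np.cos(a),-np.sin(a)],[np.sin(a),np.cos(a)]])
    print(n,"centre",c.round(4),"yaw",np.degrees(a).round(2),"local",((W-c)@M).round(4).tolist(),"pins",(c+np.array([[-.0825,-.0125],[.0825,.0125]])@M.T).round(4).tolist())
E
```

```text
tips top [[0.4238, -0.2053], [0.5878, -0.2367]]
tips scene [[0.424, -0.2041], [0.5853, -0.2364]]
tri [ 0.4234 -0.2047  0.0514] [ 0.5878 -0.2365  0.048 ]
top centre [ 0.5068 -0.2217] yaw -19.43 local [[-0.1076, 0.0381], [-0.1076, -0.0381], [0.1076, 0.0382], [0.1076, -0.0382]] pins [[0.4249, -0.2061], [0.5888, -0.2374]]
scene centre [ 0.5071 -0.2218] yaw -19.37 local [[-0.1078, 0.0382], [-0.1082, -0.0382], [0.1081, 0.0381], [0.1078, -0.0381]] pins [[0.4252, -0.2063], [0.5891, -0.2374]]
```

Both views agree on the jig: centre (0.507,-0.2218), yaw -19.4°, big pin (0.425,-0.206). The lever's big bore is at (0.5426,0.1562) with yaw 100°, so the balance point is at (0.5336,0.2074). I'll use hand yaw -80°, which puts j6 near -11° at the pick and -84° at the end.

move_arm:
  linear:
    - [0.022,0.035,0]
    - [0.022,0.035,0]
    - [0.022,0.035,0]
    - [0.022,0.036,0]
    - [0.022,0.036,0]
    - [0,0,0]
    - [0,0,0]
    - [0,0,0]
    - [0,0,0]
    - [0,0,0]
    - [0.03,-0.034,0]
    - [0.03,-0.034,0]
    - [0.03,-0.034,0]
    - [0.03,-0.034,0]
    - [0.03,-0.034,0]
    - [0.03,-0.034,0]
    - [0,0,0]
    - [0,0,0]
  roll: [0,0,0,0,0,10.66,10.66,10.66,10.66,10.66,0,0,0,0,0,0,0,0]
  hand: [0.07,0.07,0.07,0.07,0.07,0.07,0.07,0.07,0.07,0.07,0.07,0.07,0.07,0.07,0.07,0.07,0.07,0.07]

```text
time: 4.45
tool_pos: [0.5313, 0.209, 0.2363]
tcp_rot: [3.141, -0.0, -1.397]
contact_force: [-0.4, 0.4, 0.2]
opening: 0.0698
grip_force: 0.0
```

```bash
cat >> h.py <<'E'
def go(p,yaw):
    s=sense();r=R.from_euler("xyz",s["tcp_rot"]);y=s["tcp_rot"][2]
    print("t",s["time"],"pos",s["tool_pos"].round(4),"rpy",np.degrees(s["tcp_rot"]).round(2),"open",round(s["opening"],4),"grip",round(s["grip_force"],1),"F",s["contact_force"].round(1),"j",s["joints"].round(2))
    print("roll first",((np.degrees(y)-yaw+180)%360-180).round(2),"shift now",r.inv().apply(np.array(p)-s["tool_pos"]).round(4),"shift after roll",R.from_euler("xyz",[np.pi,0,np.radians(yaw)]).inv().apply(np.array(p)-s["tool_pos"]).round(4))
E
python3 -c "
from h import *
go([.5336,.2074,.042],-80)
cv2.imwrite('pics/d.png',snapshot('top')['pixels'])"
```

```text
t 4.45 pos [0.5313 0.209  0.2363] rpy [179.96  -0.   -80.01] open 0.0698 grip 0.0 F [-0.4  0.4  0.2] j [ 0.66  0.29 -0.13 -0.   -1.15 -0.48]
roll first -0.01 shift now [ 0.002  -0.0021  0.1943] shift after roll [ 0.002  -0.002   0.1943]
```

View pics/d.png

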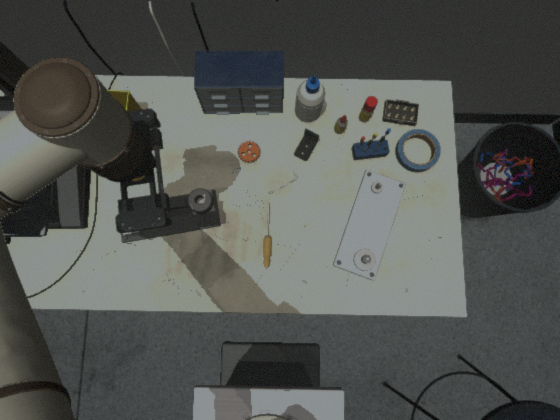

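The hand hangs above the lever, with its body at about (140,165) leaning away from the camera and the big boss visible at (201,201). Descending.

move_arm:
  linear:
    - [0.002,-0.002,0.03]
    - [0,0,0.035]
    - [0,0,0.035]
    - [0,0,0.03]
    - [0,0,0.02]
    - [0,0,0.015]
    - [0,0,0.015]
    - [0,0,0.014]
    - [0,0,0]
    - [0,0,0]
  roll: [0,0,0,0,0,0,0,0,0,0]
  hand: [0.07,0.07,0.07,0.07,0.07,0.07,0.07,0.07,0.07,0.07]

```text
time: 5.75
tool_pos: [0.5344, 0.2076, 0.043]
tcp_rot: [-3.141, 0.0, -1.396]
contact_force: [-0.2, 0.5, -0.5]
opening: 0.0701
grip_force: 0.0
```

```bash
python3 -c "
from h import *
go([.5336,.2074,.042],-80)"
```

```text
t 5.75 pos [0.5344 0.2076 0.043 ] rpy [-1.7995e+02  1.0000e-02 -7.9980e+01] open 0.0701 grip 0.0 F [-0.2  0.5 -0.5] j [ 0.65  0.51 -0.35  0.   -0.71 -0.48]
roll first 0.02 shift now [0.0001 0.0008 0.001 ] shift after roll [0.0001 0.0008 0.001 ]
```

Closing, then a gentle lift.

move_arm:
  linear:
    - [0,0,0]
    - [0,0,0]
    - [0,0,0]
    - [0,0,0]
    - [0,0,0]
    - [0,0,0]
    - [0,0,0]
    - [0,0,0]
  roll: [0,0,0,0,0,0,0,0]
  hand: [0.05,0.03,0.01,0,0,0,0,0]

```text
time: 6.75
tool_pos: [0.5342, 0.2075, 0.0426]
tcp_rot: [-3.141, 0.0, -1.396]
contact_force: [1.2, 0.6, -0.6]
opening: 0.0147
grip_force: 30.0
```

move_arm:
  linear:
    - [0,0,-0.004]
    - [0,0,-0.008]
    - [0,0,-0.012]
    - [0,0,-0.02]
    - [0,0,-0.02]
    - [0,0,-0.02]
    - [0,0,-0.02]
    - [0,0,-0.02]
    - [0,0,-0.012]
    - [0,0,-0.004]
    - [0,0,0]
    - [0,0,0]
  roll: [0,0,0,0,0,0,0,0,0,0,0,0]
  hand: [0,0,0,0,0,0,0,0,0,0,0,0]

```text
time: 8.25
tool_pos: [0.5334, 0.2072, 0.1816]
tcp_rot: [3.14, -0.001, -1.396]
contact_force: [1.0, -0.8, -6.9]
opening: 0.0145
grip_force: 30.0
```

```bash
python3 -c "
from h import *
go([.474,-.2235,.18],160.6)
cv2.imwrite('pics/e.png',snapshot('scene')['pixels'])"
```

```text
t 8.25 pos [0.5334 0.2072 0.1816] rpy [ 1.7989e+02 -3.0000e-02 -8.0000e+01] open 0.0145 grip 30.0 F [ 1.  -0.8 -6.9] j [ 0.65  0.34 -0.2  -0.   -1.03 -0.48]
roll first 119.4 shift now [0.4138 0.1333 0.0021] shift after roll [-0.087  -0.426   0.0016]
```

View pics/e.png

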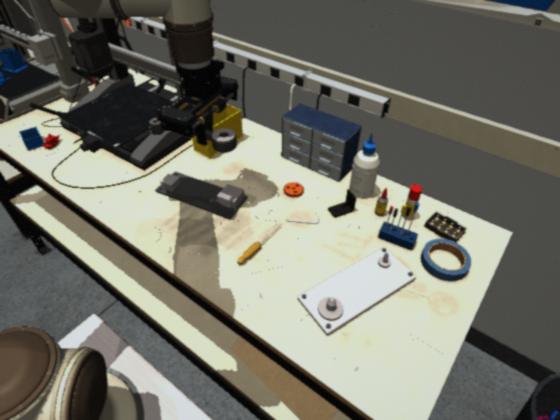

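The lever is gripped (30 N) and looks level in the air. The big boss is at about (224,138) and the cradle is empty. I'll bring it back to x≈0.45, y≈0 to stay clear of the drawers, and turn it there.

move_arm:
  linear:
    - [0.01,0.006,0]
    - [0.02,0.013,0]
    - [0.03,0.019,0]
    - [0.03,0.019,0]
    - [0.03,0.018,0]
    - [0.03,0.018,0]
    - [0.02,0.013,0]
    - [0.014,0.009,0]
    - [0.006,0.003,0]
    - [0,0,0]
  roll: [0,0,0,0,0,0,0,0,0,0]
  hand: [0,0,0,0,0,0,0,0,0,0]

```text
time: 9.55
tool_pos: [0.4512, -0.0001, 0.1826]
tcp_rot: [-3.141, 0.0, -1.396]
contact_force: [0.3, -0.0, -6.5]
opening: 0.0147
grip_force: 30.0
```

move_arm:
  linear:
    - [0,0,0]
    - [0,0,0]
    - [0,0,0]
    - [0,0,0]
    - [0,0,0]
    - [0,0,0]
    - [0,0,0]
    - [0,0,0]
    - [0,0,0]
    - [0,0,0]
    - [0,0,0]
    - [0,0,0]
    - [0,0,0]
    - [0,0,0]
    - [0,0,0]
    - [0,0,0]
    - [0,0,0]
    - [0,0,0]
  roll: [2,4,6,8,9,9,9,9,9,9,9,9,8.4,8,6,4,1,0]
  hand: [0,0,0,0,0,0,0,0,0,0,0,0,0,0,0,0,0,0]

```text
time: 11.8
tool_pos: [0.4509, 0.0001, 0.1825]
tcp_rot: [-3.142, -0.0, 2.804]
contact_force: [0.0, -0.1, -7.1]
opening: 0.0149
grip_force: 30.0
```

```bash
python3 -c "
from h import *
go([.474,-.2235,.15],160.6)"
```

```text
t 11.8 pos [4.509e-01 1.000e-04 1.825e-01] rpy [-1.7999e+02 -1.0000e-02  1.6066e+02] open 0.0149 grip 30.0 F [ 0.  -0.1 -7.1] j [ 0.36  0.14 -0.48  0.   -0.95 -2.27]
roll first 0.06 shift now [-0.0958 -0.2034  0.0325] shift after roll [-0.096  -0.2033  0.0325]
```

move_arm:
  linear:
    - [-0.005,-0.01,0]
    - [-0.009,-0.02,0]
    - [-0.014,-0.03,0]
    - [-0.014,-0.03,0]
    - [-0.014,-0.03,0]
    - [-0.014,-0.03,0]
    - [-0.012,-0.024,0.004]
    - [-0.008,-0.016,0.007]
    - [-0.004,-0.009,0.008]
    - [-0.002,-0.004,0.008]
    - [0,0,0.005]
    - [0,0,0]
    - [0,0,0]
    - [0,0,0]
  roll: [0,0,0,0,0,0,0,0,0,0,0,0,0,0]
  hand: [0,0,0,0,0,0,0,0,0,0,0,0,0,0]

```text
time: 13.55
tool_pos: [0.4743, -0.2233, 0.151]
tcp_rot: [3.141, 0.001, 2.804]
contact_force: [0.5, -0.9, -7.7]
opening: 0.0148
grip_force: 30.0
```

```bash
python3 - <<'E'
from h import *
go([.474,-.2235,.105],160.6)
o=[]
for n,b in(("top",(310,140,410,290)),("scene",(290,180,440,320))):
    f=np.mean([snapshot(n)["pixels"].astype(np.float32) for _ in range(4)],0)
    o.append(cv2.convertScaleAbs(cv2.resize(f[b[1]:b[3],b[0]:b[2]],None,fx=3,fy=3,interpolation=cv2.INTER_CUBIC),alpha=1.5 if n=="top" else 1.1))
h=450;o=[cv2.copyMakeBorder(i,0,h-i.shape[0],0,0,0) for i in o]
cv2.imwrite("pics/f.png",np.hstack(o))
E
```

```text
t 13.55 pos [ 0.4743 -0.2233  0.151 ] rpy [1.7999e+02 5.0000e-02 1.6065e+02] open 0.0148 grip 30.0 F [ 0.5 -0.9 -7.7] j [-0.13  0.3  -0.36  0.   -0.91 -1.78]
roll first 0.05 shift now [ 0.0002 -0.0003  0.046 ] shift after roll [ 0.0002 -0.0003  0.046 ]
```

View pics/f.png

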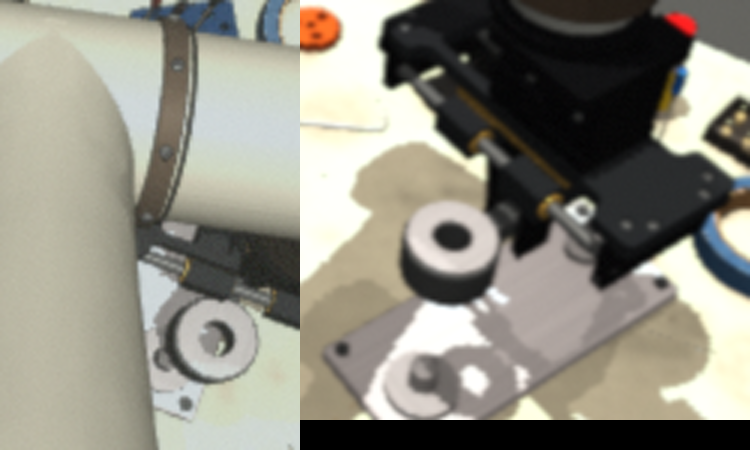

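The big boss is at about (211,340) in the left crop and (450,238) in the right one. The small boss is partly visible at (582,210) in the right crop. No tilt shows. I'll lower to an underside height of about 84 mm, then measure.

move_arm:
  linear:
    - [0,0,0.004]
    - [0,0,0.008]
    - [0,0,0.01]
    - [0,0,0.01]
    - [0,0,0.01]
    - [0,0,0.008]
    - [0,0,0.004]
    - [0,0,0.002]
    - [0,0,0]
    - [0,0,0]
    - [0,0,0]
  roll: [0,0,0,0,0,0,0,0,0,0,0]
  hand: [0,0,0,0,0,0,0,0,0,0,0]

```text
time: 15.32
tool_pos: [0.4741, -0.2236, 0.0949]
tcp_rot: [3.141, 0.001, 2.803]
contact_force: [-0.1, -0.5, -7.2]
opening: 0.0148
grip_force: 30.0
```

```bash
python3 - <<'E'
from h import *
go([.474,-.2235,.095],160.6)
T=snapshot("top");S=snapshot("scene")
zt=sense()["tool_pos"][2]+.0194
P=[[.425,-.2062,zt],[.5890,-.2374,zt]]
o=[]
for s,n,b in((T,"top",(340,230,390,290)),(S,"scene",(300,210,430,310))):
    f=np.mean([snapshot(n)["pixels"].astype(np.float32) for _ in range(4)],0)
    k=8 if n=="top" else 3.0
    k=5
    v=cv2.convertScaleAbs(cv2.resize(f[b[1]:b[3],b[0]:b[2]],None,fx=k,fy=k,interpolation=cv2.INTER_CUBIC),alpha=1.3)
    for p,r in zip(P,(.0235,.0125)):
        a=np.linspace(0,2*np.pi,60)
        for rr in (r,.011 if r>.02 else .0065):
            c=proj(s,np.c_[p[0]+rr*np.cos(a),p[1]+rr*np.sin(a),a*0+zt])
            cv2.polylines(v,[np.int32(((c-[b[0],b[1]])+.5)*k*8)],True,(0,0,255),1,shift=3)
    print(n,proj(s,P).round(2).tolist())
    o.append(v)
h=max(i.shape[0] for i in o);o=[cv2.copyMakeBorder(i,0,h-i.shape[0],0,0,0) for i in o]
v=np.hstack(o);print(v.shape);cv2.imwrite("pics/g.png",v[:600,:])
if v.shape[1]>800: cv2.imwrite("pics/g.png",cv2.resize(v,None,fx=800/v.shape[1],fy=800/v.shape[1]))
E
```

```text
t 15.325 pos [ 0.4741 -0.2236  0.0949] rpy [1.7999e+02 4.0000e-02 1.6061e+02] open 0.0148 grip 30.0 F [-0.1 -0.5 -7.2] j [-0.13  0.37 -0.43  0.   -0.78 -1.78]
roll first 0.01 shift now [ 0.0001  0.     -0.0001] shift after roll [ 0.0001  0.     -0.0001]
top [[374.51, 255.36], [387.53, 175.59]]
scene [[335.79, 277.87], [393.58, 230.72]]
(500, 900, 3)
```

View pics/g.png

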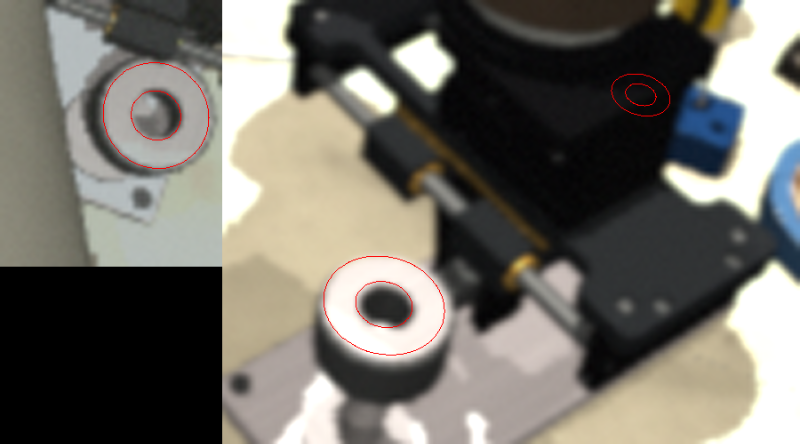

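The predicted rings (red) lie on the big boss and bore to within about 1 mm in both views, so the height and pitch are right too. The small boss is hidden behind the hand. Its yaw is set by the flat pads on the flat arm: the hand reads 160.61° against the wanted 160.6°. The hand is still, so I'm handing in.

```bash
python3 -c "
from workcell import *
print(abs(sense()['qvel']).max()); print(sign_off())"
```

```text
0.0012325094066063726
the job is handed in; nothing more can be done
None
```

The job is handed in at about 15 s, with no verdict returned: the lever is held still by its balance point about 34 mm above the pin tips, the big bore within about 1 mm of its pin in both views; the small bore was hidden by the hand, so its position rests on the hand's yaw (160.61° measured, 160.6° wanted), and I saw no contact with the jig or the bystanders.

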